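Set the height-gate stop screw with a square driver and a setting block

ROBOT

A 6-joint arm with a two-finger parallel gripper is mounted at the origin on the work surface. World frame = base frame: x ahead of the robot, y to its left, z up, the work surface at z = 0. Lengths are in m, angles in rad, forces in N, time in s.
With the tool pointing down it reaches from about 0.375 to 0.9 m from the base axis. Payload 3.1 kg.
Tool frame: the origin (TCP) lies at the very end of the fingers, on their centre line; the grasp point (between the pads) lies env.grasp_offset behind it (env.grasp_offset is the distance from the TCP to the grasp point, in m); z points along the fingers, y is the line along which they close (so a half turn about z gives the same grasp; the last joint's range is limited). The gripper opens to 87 mm and grips with 3 to 60 N. Pads are 19 mm wide; open, the fingers measure 117 mm over their backs; the gripper's body (75 mm by 190 mm) begins 51 mm behind the grasp point.
Start: joints at [-1.478, 0.527, 1.433, -0, 1.181, -0.178], TCP at [0.167, -0.602, 0.223] pointing down, gripper open.
Joint ranges: [-3.08, 3.08], [-0.75, 2.2], [0.22, 2.44], [-1.43, 4.57], [0, 2.65], [-2.85, 2.85]. Speed limits (rad/s): [2.79, 2.79, 3.14, 3.14, 3.14, 3.14].

INTERFACE

Orientations are given as a unit quaternion [x, y, z, w].
In Python, from workcell import telemetry, viewer, hand_in, nets, env gives the robot as it stands. The module is installed in compiled form; this text tells all that it offers.
- The arm moves only by the tool carry_out, never from a script. Its argument "plan" is a list of rows, each a list of 3 entries, a list of its own where there are three numbers: the shift along the world's x, y, z in m, then the turn, a rotation vector about the world's x, y, z in rad, then the closure, from 0 (fully open) to 1 (shut). In form: [[[tx, ty, tz], [ax, ay, az], hand], ...]. A call has 1 to 12 rows; each row shifts and turns the commanded pose from where the row before left it; what a row does not reach is not made up. A row lasts 1/12 s, in which the tool goes at most 41.7 mm and 7.16 degrees, less where a joint would pass 70% of its speed; a pose out of reach is approached as far as the arm can. A call with a gripper value outside its range is refused whole. The fingers move at their own pace and stop on an object; "newtons" is the grip in N (left out, the last holds). Time passes only in rows, so rows that do not move let the fingers close. It gives the time, the measured TCP pose, the force, the opening and the grip force at its end, in the units of the state.
- telemetry.state(): the state, without advancing time (a new reading comes with each control period).
- viewer.capture(name): name is "scene" or "top" or "wrist"; returns a dict with "color" (420x560x3 uint8, red, green, blue), "intrinsics" (3x3 intrinsics, pixels), "dist" ([k1, k2, p1, p2, k3] as OpenCV has them; the pictures are not rectified), "world_to_cam" (4x4, takes a point from world to camera coordinates). Camera axes: x right, y down, z forward; pixel columns grow to the right and rows downward; lengths in m; the calibration is good to about 2 mm. A picture is of the moment at which its call begins. There is no depth.
- hand_in(): hands the job in; it is judged then, once.
Trained networks look in the newest picture that a camera, given by its name, has taken for a name from the list of things; names that differ only in an ending like _2 or _b are one class to them, and where a whole thing is asked for, a point or a joint stands for the part that bears it (a point fixed in the world has none). Each returns a list of dicts, best first, with "p" (0 to 1); they miss things now and then, are a little off and sometimes report something else, mostly with a low value. They report only what shows in the picture. A call takes as long as a camera call. They do not tell look-alikes from the thing itself.
- nets.search_frame(label, camera): "rect" ([left, top, right, bottom] in pixels, round what is visible of it).
- nets.trace(label, camera): "mask" (420x560 bool, what is visible of it) and "rect" ([left, top, right, bottom] in pixels, round what is visible of it).
- nets.pinpoint(label, camera): "at" ([row, column] in pixels: a listed point, or the origin of a listed thing).
The state is a dict: "clock": time; "joint_positions": joint angles; "joint_vel": joint speeds; "joint_efforts": joint torques, N m; "tool_pos": TCP position; "tool_rot": TCP orientation; "ft_force": force on the tool from outside, world axes, zero at the start; "torque": the same for the moment, N m; "finger_gap": finger opening in m; "finger_force": force on a finger pad.
Only numpy, scipy, OpenCV 4.12 (cv2) and the standard library are available. Lean on these libraries where they do the work, as an engineer would, in place of code of your own. Each camera call takes 0.05 s, during which the arm holds its last target. There are 200 camera calls.

TASK

Set the tin height gate: with the square driver from the green rack, turn the brass stop screw clockwise until the black foot presses gently on the aluminium setting block, so that the block just drags but is not clamped. Then draw the block by its red grip, dragging under the foot, up to the red end stop of its bed, leave it there under the foot, and leave the driver standing back in its rack. Turn the screw only with the driver and leave the groceries, the tape and the other screwdriver alone.

Things in the scene. Friction and masses are not known exactly. Their poses are not given: they have to be found in the camera images.
- bed: Grey slide bed, a fixed plate 300 x 170 x 12 mm; origin at the centre of its underside, x along the slide (-x end nearest the robot), y across. Two aluminium rails, 47 mm apart, tops at z = 26 mm, guide the block along x. An aluminium end stop has its face at x = +131 mm. The stop screw's axis is at x = 0, y = 0.
- red_stop (a point): Foot of the red end stop's face, at bed x = -113 mm, y = 0, z = 12 mm (top of the bed plate); the red bar is 10 mm tall. The block's end face must come up to it.
- post: Blue post and overhanging arm, fixed to the bed, with the screw and foot it carries; origin on the screw's axis at the top of the bed plate (12 mm above the table), axes as the bed's. Column at y = +45 to +75 mm, x within 17 mm (foot flange 25 mm); arm from y = -23 to +75 mm, x within 17 mm, z = 60 to 80 mm.
- beam_top (a point): Top of the arm on the screw's axis, 80 mm above the post's origin. Under the arm, on the same axis, a steel ram ends in a flat black foot, 18 mm across, which starts 2 to 8 mm (different each time) above the block. The foot is sprung, 6 N per mm. It is right when pressing 4 to 14 N on the block, best 8 N: 0.3 to 0.35 rad of screw past first touch. Over 25 N marks the block.
- socket (a point): Mouth of the 13.4 mm square socket, 20 mm deep, 2 mm chamfer, in the brass screw's 34 mm square head, 104 mm above the post's origin; x, y axes square to it and turning with it. Clockwise from above lowers the foot 5 mm per rad; the head stays at its height. Friction of 0.06 N m keeps it where left; foot pressure adds 5 to 9 mN m per N. Stopped, it leaves about 0.02 N m on the driver when free, 0.04 to 0.05 when right.
- block: Aluminium setting block 200 (x) x 44 (y) x 28 (z) mm, about 0.3 kg, lying between the rails on the bed plate; origin at the centre of its underside, axes as the bed's. Friction on bed and foot 0.3 to 0.45: it slides at about 1 N when free, at about 4 to 11 N, best 7, when the foot is set right. It starts with its origin at bed x = +10 to +22 mm and meets the red end stop at bed x = -13 mm.
- grip (a point): Centre of the top of the block's red square grip, 14 x 14 mm, standing 42 mm tall on the block at block x = -90 mm; its top is 70 mm above the block's underside.
- driver: Square driver, 125 mm long, 0.14 kg, upright, tip down; origin at the tip's centre, z up the shaft. 9 mm square pilot for 5 mm, then a 12 mm square shank to 67 mm, a 24 mm round collar from 65 to 70 mm, an orange handle 34 (x) x 18 (y) mm from 70 to 125 mm. Shank sides parallel to the handle's. It starts standing in the rack, on the floor of its hole.
- driver_tip (a point): Centre of the driver's tip (the driver's origin).
- rack_hole (a point): Centre of the mouth of the rack's square hole, 50 mm above the table; axes square to the hole. The rack is a fixed green block 60 mm square on an 80 mm square foot. Hole 16 mm square with a 2 mm chamfer, 40 mm deep to its floor.
- jar_red: Bystander: jar with red label, 64 mm wide, 105 mm tall, origin under its centre.
- jar_yellow: Bystander: jar with yellow label, 60 mm wide, 90 mm tall, origin under its centre.
- tin_tall: Bystander: tin with green label, 74 mm wide, 110 mm tall, origin under its centre.
- fish_tin_a: Bystander: flat steel fish tin 105 x 60 x 26 mm, origin under its centre.
- fish_tin_b: Bystander: flat blue fish tin 105 x 60 x 26 mm, origin under its centre.
- screwdriver: Bystander: ordinary screwdriver lying on the table beyond the gate, handle at its -x end; it does not fit the screw.
- tape: Bystander: brown roll of tape lying flat, 90 mm wide, 35 mm tall, origin under its centre.
Not all that is in view belongs to the job. Of the things like the driver, leave any that is blue or purple; of the rest the smaller one is meant.

How it is judged:
By the outcome, as a careful person would: the job done as asked, in the order asked, and still so for the second after the job is handed in, with the robot touching nothing.
It also fails if it takes over 72 s, if anything falls off the work surface, if the arm or the gripper's body presses on something with over 40 N, if the wrist force passes 120 N, or if a joint passes its speed limit or range.

## Working session

There is one attempt and no reset: what is moved stays moved. The work goes in short steps, Python scripts to look and compute and a tool call to move; the robot and the scene stay as the last step left them, time stands still between calls to the robot, and variables do not carry over. Pictures are saved under pics/ and viewed, at most 10 in all, crops included, and the job is handed in when it is done.

Besides the shell and the picture viewer there is one more tool, called after "Emit:" in YAML: its name, and indented under it one key for each argument. carry_out: Moves the arm, as the interface text tells. Its arguments: {"type":"object","properties":{"plan":{"type":"array"},"newtons":{"type":"number"}},"required":["plan"]}

```bash
mkdir -p pics
cat > h.py <<'E'
import numpy as np, cv2
from workcell import telemetry, viewer, hand_in, nets, env
from scipy.spatial.transform import Rotation as R
def cap(n):
    return viewer.capture(n)
def save(c,name,crop=None,scale=1):
    im=c["color"][:,:,::-1]
    if crop: l,t,r,b=crop; im=im[t:b,l:r]
    im=cv2.resize(im,None,fx=scale,fy=scale,interpolation=cv2.INTER_CUBIC)
    cv2.imwrite("pics/"+name+".png",im)
def ray(c,rc):
    K=np.array(c["intrinsics"],float);d=np.array(c["dist"],float)
    p=cv2.undistortPoints(np.array([[[rc[1],rc[0]]]],float),K,d)[0,0]
    T=np.array(c["world_to_cam"]);Rm=T[:3,:3];t=T[:3,3]
    return -Rm.T@t, Rm.T@np.array([p[0],p[1],1.])
def atz(c,rc,z):
    o,v=ray(c,rc); return o+v*(z-o[2])/v[2]
def proj(c,P):
    T=np.array(c["world_to_cam"])
    p,_=cv2.projectPoints(np.array(P,float).reshape(-1,1,3),cv2.Rodrigues(T[:3,:3])[0],T[:3,3],np.array(c["intrinsics"],float),np.array(c["dist"],float))
    return p[:,0,::-1]  # row,col
def tri(obs):
    A=np.zeros((3,3));b=np.zeros(3)
    for c,rc in obs:
        o,v=ray(c,rc);v=v/np.linalg.norm(v);M=np.eye(3)-np.outer(v,v);A+=M;b+=M@o
    return np.linalg.solve(A,b)
E
python3 - <<'E'
from h import *
np.set_printoptions(precision=4,suppress=True)
print(env.grasp_offset, telemetry.state())
for n in ["top","scene"]:
    c=cap(n); save(c,n+"0",scale=1.4)
    T=np.array(c["world_to_cam"]); print(n,"cam at",-T[:3,:3].T@T[:3,3])
    for l in ["red_stop","beam_top","socket","grip","driver","driver_tip","rack_hole","bed","post","block"]:
        print(l,[(round(d["p"],2),np.round(d["at"],1).tolist()) for d in nets.pinpoint(l,n)][:4])
    print("box",[(round(d["p"],2),np.round(d["rect"]).tolist()) for d in nets.search_frame("driver",n)])
E
```

```text
0.0187 {'clock': 0.0, 'joint_positions': array([-1.4785,  0.5284,  1.4339,  0.    ,  1.1814, -0.1785]), 'joint_vel': array([ 0.0009,  0.0032, -0.001 ,  0.0001,  0.0015, -0.001 ]), 'joint_efforts': array([  0.001 , -44.0029, -17.6597,   0.0633,   0.0581,  -0.0002]), 'tool_pos': array([ 0.1672, -0.6015,  0.2216]), 'tool_rot': array([ 0.9908,  0.135 ,  0.0001, -0.0011]), 'ft_force': array([ 0.923 , -0.2042,  0.7835]), 'torque': array([0.0344, 0.0054, 0.0586]), 'finger_force': 0.0, 'finger_gap': 0.08709299907877553}
top cam at [ 0.4822 -0.0129  1.2331]
red_stop [(0.79, [279.8, 314.5])]
beam_top [(0.8, [227.4, 330.5]), (0.52, [283.4, 148.4])]
socket [(0.55, [229.2, 329.3])]
grip [(0.77, [262.0, 324.1])]
driver [(0.93, [198.0, 211.2]), (0.91, [198.4, 244.8]), (0.54, [273.4, 225.7]), (0.51, [234.4, 236.9])]
driver_tip [(0.8, [199.7, 212.0]), (0.66, [234.1, 237.3]), (0.57, [197.2, 243.9])]
rack_hole [(0.83, [233.6, 231.3]), (0.6, [283.2, 149.6])]
bed [(0.63, [235.1, 329.0])]
post [(0.94, [232.1, 324.0])]
block [(0.67, [225.7, 322.0])]
box [(0.59, [227.0, 180.0, 248.0, 200.0]), (0.57, [194.0,
[... 230 characters left out ...]
])]
beam_top [(0.8, [218.2, 226.3]), (0.37, [244.0, 414.7])]
socket [(0.67, [208.8, 227.4]), (0.45, [244.8, 230.8])]
grip [(0.9, [197.8, 220.0])]
driver [(0.77, [238.5, 352.0]), (0.69, [216.4, 314.9]), (0.68, [250.3, 324.3]), (0.68, [190.9, 306.7])]
driver_tip [(0.83, [216.4, 313.4]), (0.82, [190.9, 307.2]), (0.65, [241.9, 352.0])]
rack_hole [(0.66, [206.3, 313.6])]
bed [(0.58, [245.1, 228.1]), (0.51, [198.0, 398.4]), (0.27, [262.9, 128.2])]
post [(0.82, [241.6, 227.8])]
block [(0.67, [251.1, 224.4])]
box [(0.85, [300.0, 154.0, 316.0, 195.0]), (0.79, [306.0, 175.0, 321.0, 206.0]), (0.67, [350.0, 182.0, 373.0, 242.0]), (0.65, [188.0, 197.0, 275.0, 303.0]), (0.6, [320.0, 192.0, 338.0, 254.0])]
```

View pics/top0.png

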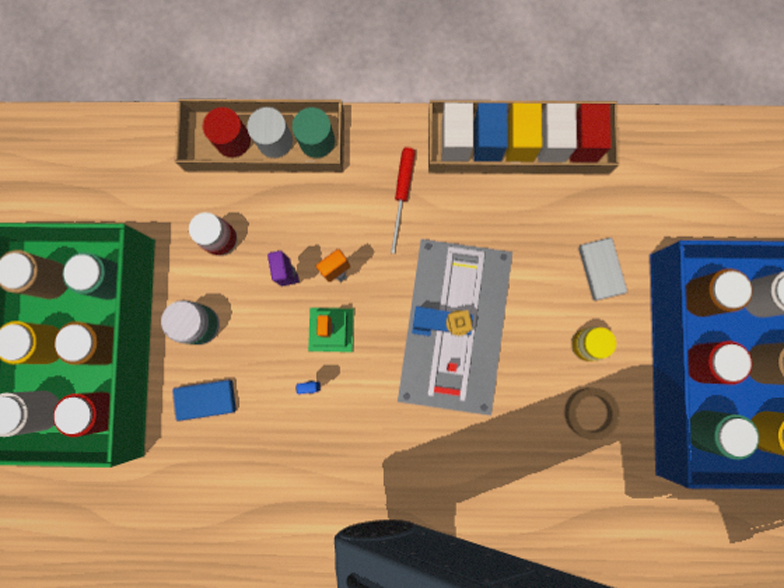

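View pics/scene0.png

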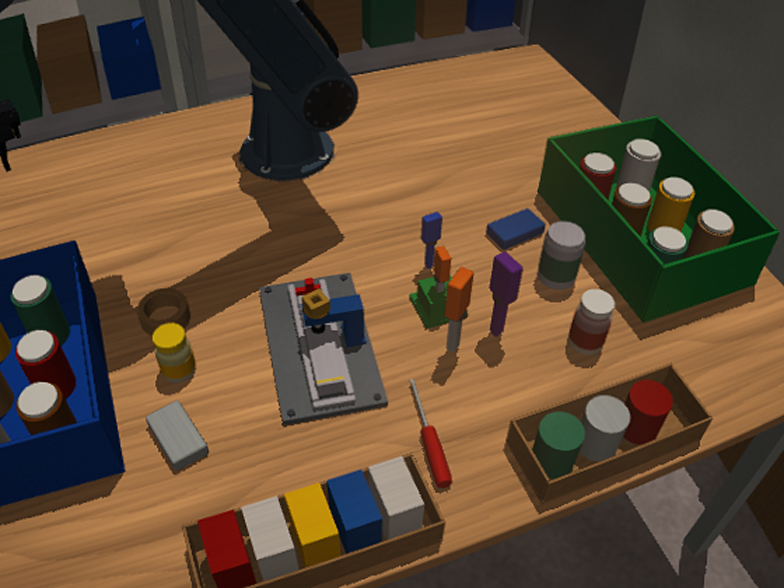

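Top view: purple driver (202,191), large orange driver (238,189), blue driver (220,277), small orange driver standing in the green rack (231,232). Blue and purple are excluded, and the small orange one is the smaller of the rest. The screwdriver lies at about (287,145). The gate's screw is at (329,230).

Run:
```python
from h import *
np.set_printoptions(precision=4,suppress=True)
a=cap("top");b=cap("scene")
save(a,"crop_top",(190,160,390,310),4)
P={"red_stop":((279.8,314.5),(211.2,219.1),.012),"beam_top":((227.4,330.5),(218.2,226.3),.092),"socket":((229.2,329.3),(208.8,227.4),.116),"grip":((262,324.1),(197.8,220),.082),"rack_hole":((233.6,231.3),(206.3,313.6),.05)}
for k,(t,s,z) in P.items(): print(k,atz(a,t,z),atz(b,s,z),tri([(a,t),(b,s)]))
im=a["color"]
hsv=cv2.cvtColor(im,cv2.COLOR_RGB2HSV)
def yaw(mask,z,l):
    n,lab,st,ce=cv2.connectedComponentsWithStats(mask.astype(np.uint8))
    for i in range(1,n):
        if st[i,4]>25:
            ys,xs=np.nonzero(lab==i)
            pts=np.array([atz(a,(y,x),z)[:2] for y,x in zip(ys,xs)],np.float32)*1000
            print(l,ce[i],st[i,4],cv2.minAreaRect(pts))
w=np.zeros(im.shape[:2],bool)
w[160:310,190:390]=1
orange=(hsv[...,0]>8)&(hsv[...,0]<17)&(hsv[...,1]>190)&(hsv[...,2]>150)&w
yaw(orange,.135,"orange")
green=(hsv[...,0]>45)&(hsv[...,0]<75)&(hsv[...,1]>120)&w
yaw(green,.03,"green")
grey=(hsv[...,1]<40)&(hsv[...,2]>70)&(hsv[...,2]<160)&w
wm=w.copy(); wm[:,:280]=0; wm[:,368:]=0
yaw(cv2.morphologyEx(((hsv[...,1]<60)&wm).astype(np.uint8),cv2.MORPH_CLOSE,np.ones((9,9))),.012,"bed")
```

```text
red_stop [ 0.4426 -0.0763  0.012 ] [ 0.4549 -0.0914  0.012 ] [ 0.4405 -0.0825 -0.0055]
beam_top [ 0.5689 -0.1097  0.092 ] [ 0.5564 -0.0996  0.092 ] [ 0.5687 -0.1056  0.1068]
socket [ 0.5629 -0.1049  0.116 ] [ 0.5512 -0.094   0.116 ] [ 0.5629 -0.1005  0.1298]
grip [ 0.4871 -0.0953  0.082 ] [ 0.4784 -0.0916  0.082 ] [ 0.4872 -0.0942  0.0912]
rack_hole [0.5544 0.1312 0.05  ] [0.5551 0.1219 0.05  ] [0.5532 0.1276 0.0466]
orange [236.383  186.8245] 188 ((656.55322265625, 112.1407470703125), (24.878803253173828, 47.623931884765625), 37.865936279296875)
orange [230.2958 231.7324] 71 ((552.8401489257812, 123.91083526611328), (32.225868225097656, 13.790970802307129), 1.2743701934814453)
green [237.1201 236.0396] 758 ((552.359130859375, 121.76374816894531), (75.31977081298828, 75.9326400756836), 0.6220693588256836)
bed [281.7391 169.6739] 46 ((722.4031982421875, 9.26782512664795), (5.508935928344727, 53.35304260253906), 82.0360107421875)
bed [325.9003 233.7536] 7170 ((562.5564575195312, -102.65971374511719), (169.74586486816406, 299.07476806640625), 82.29547882080078)
```

View pics/crop_top.png

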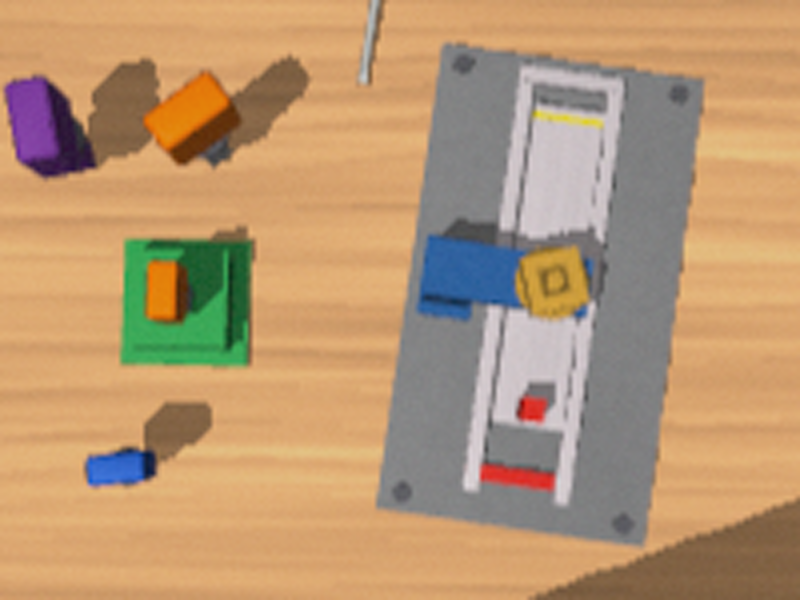

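Crop: the small orange handle in the green rack is at crop (165,290), with its long side along world x. The brass head at (553,280) is turned about +9°, and the bed about -8°. I'll move over the gate for a close look.

Emit:
carry_out:
  plan:
    - [[0.025,0.032,0.006],[0,0,-0.0225],0]
    - [[0.025,0.032,0.006],[0,0,-0.0225],0]
    - [[0.025,0.032,0.006],[0,0,-0.0225],0]
    - [[0.025,0.032,0.006],[0,0,-0.0225],0]
    - [[0.025,0.032,0.006],[0,0,-0.0225],0]
    - [[0.025,0.032,0.006],[0,0,-0.0225],0]
    - [[0.025,0.032,0.006],[0,0,-0.0225],0]
    - [[0.025,0.032,0.006],[0,0,-0.0225],0]
    - [[0.025,0.032,0.006],[0,0,-0.0225],0]
    - [[0.025,0.032,0.006],[0,0,-0.0225],0]
    - [[0.025,0.032,0.006],[0,0,-0.0225],0]
    - [[0.025,0.032,0.006],[0,0,-0.0225],0]
  newtons: 30

```text
clock: 2.3
tool_pos: [0.4681, -0.2164, 0.2951]
tool_rot: [1.0, -0.0, 0.0, 0.0]
ft_force: [0.7, -1.6, 0.4]
finger_gap: 0.087
finger_force: 0.0
```

Run:
```python
from h import *
np.set_printoptions(precision=4,suppress=True)
s=telemetry.state();print(s["tool_pos"],s["tool_rot"],s["joint_positions"],s["clock"])
c=cap("wrist");save(c,"w1",scale=1.4)
T=np.array(c["world_to_cam"]); print(-T[:3,:3].T@T[:3,3],T[2,:3])
for l in ["red_stop","beam_top","socket","grip","driver","rack_hole"]:
    print(l,[(round(d["p"],2),np.round(d["at"],1).tolist()) for d in nets.pinpoint(l,"wrist")][:3])
```

```text
[ 0.4681 -0.2164  0.2951] [ 1.     -0.0002  0.0002  0.0002] [-0.6499  0.2948  1.6101 -0.0001  1.2361  0.9213] 2.3
[ 0.5335 -0.2165  0.4575] [-0.2396  0.0001 -0.9709]
red_stop [(0.96, [195.3, 182.5])]
beam_top [(0.89, [96.4, 167.6])]
socket [(0.79, [94.3, 155.9])]
grip [(0.65, [169.5, 162.6])]
driver [(0.86, [43.3, 25.0]), (0.77, [189.1, 16.4]), (0.5, [191.5, 181.7])]
rack_hole []
```

View pics/w1.png

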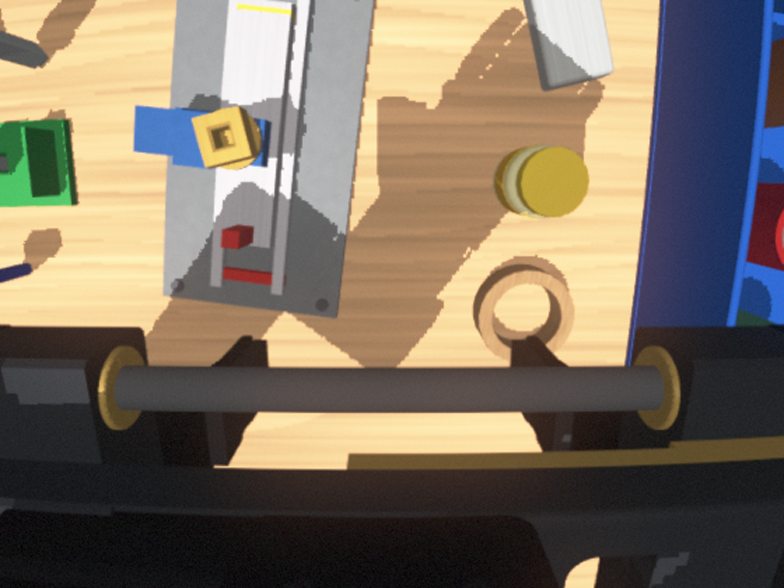

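Wrist picture: the brass head is at display (225,137), turned about 14°, and the red grip is at (236,237). The rack is at the left edge (35,163). I'll move towards the rack.

Emit:
carry_out:
  plan:
    - [[0.003,0.037,-0.002],[0,0,0],0]
    - [[0.003,0.037,-0.002],[0,0,0],0]
    - [[0.003,0.037,-0.002],[0,0,0],0]
    - [[0.003,0.037,-0.002],[0,0,0],0]
    - [[0.003,0.037,-0.002],[0,0,0],0]
    - [[0.003,0.037,-0.002],[0,0,0],0]
    - [[0.003,0.037,-0.002],[0,0,0],0]
    - [[0.003,0.037,-0.002],[0,0,0],0]
    - [[0.003,0.037,-0.002],[0,0,0],0]
    - [[0,0,0],[0,0,0],0]

```text
clock: 3.48
tool_pos: [0.4939, 0.1187, 0.276]
tool_rot: [1.0, 0.002, -0.0, -0.002]
ft_force: [0.8, -0.2, -0.8]
finger_gap: 0.087
finger_force: 0.0
```

Run:
```python
from h import *
np.set_printoptions(precision=4,suppress=True)
s=telemetry.state();print(s["tool_pos"],s["joint_positions"],s["clock"],s["ft_force"])
c=cap("wrist");save(c,"w2",scale=1.4)
for l in ["driver","rack_hole","driver_tip","socket"]:
    print(l,[(round(d["p"],2),np.round(d["at"],1).tolist()) for d in nets.pinpoint(l,"wrist")][:3])
hsv=cv2.cvtColor(c["color"],cv2.COLOR_RGB2HSV)
for nm,m,z in (("orange",(hsv[...,0]>5)&(hsv[...,0]<17)&(hsv[...,1]>200)&(hsv[...,2]>90),.135),("green",(hsv[...,0]>45)&(hsv[...,0]<75)&(hsv[...,1]>120),.05)):
    n,lab,st,ce=cv2.connectedComponentsWithStats(m.astype(np.uint8))
    for i in range(1,n):
        if st[i,4]>80:
            ys,xs=np.nonzero(lab==i)
            pts=np.array([atz(c,(y,x),z)[:2] for y,x in zip(ys,xs)],np.float32)*1000
            print(nm,ce[i],st[i,4],cv2.minAreaRect(pts))
# screw head corners from w1 : need that camera pose; translate current pose
d=np.array([.4681,-.2164,.2951])-s["tool_pos"]
c1=dict(c);T=np.array(c["world_to_cam"]).copy();T[:3,3]-=T[:3,:3]@d;c1["world_to_cam"]=T
q=np.array([atz(c1,(y/1.4,x/1.4),.116) for x,y in((192,118),(243,105),(258,153),(207,168))])
print("head",q,q.mean(0),"sock",atz(c1,(94.3,155.9),.116),atz(c1,(137/1.4,223/1.4),.116))
for a,b in((0,1),(1,2),(2,3),(3,0)): v=q[b]-q[a];print(np.degrees(np.arctan2(v[1],v[0]))%90,np.linalg.norm(v))
print("grip",atz(c1,(169.5,162.6),.082),"redstop",atz(c1,(195.3,182.5),.012),"corner BL,BR",atz(c1,(294/1.4,164/1.4),.012),atz(c1,(317/1.4,337/1.4),.012))
```

```text
[0.4939 0.1187 0.276 ] [0.0137 0.3043 1.6541 0.0033 1.1838 1.5794] 3.4833 [ 0.8175 -0.155  -0.8361]
driver [(0.96, [132.1, 275.0]), (0.9, [50.8, 286.5]), (0.79, [55.1, 211.7])]
rack_hole [(0.74, [129.9, 272.7])]
driver_tip [(0.91, [214.9, 255.9]), (0.59, [52.7, 215.0])]
socket [(0.85, [128.6, 508.5]), (0.54, [132.9, 274.1])]
green [ 4.5373 57.2899] 966 ((645.791015625, 427.7696533203125), (17.766815185546875, 114.70938110351562), 84.3957290649414)
green [248.7526 112.0906] 287 ((571.9732666015625, 151.6599578857422), (35.00577163696289, 13.834857940673828), 4.027730464935303)
green [293.8848 155.1832] 191 ((526.5521850585938, 100.87845611572266), (20.472185134887695, 33.67925262451172), 26.758821487426758)
green [ 11.1746 197.3374] 1627 ((484.2881164550781, 438.32818603515625), (43.36477279663086, 105.06163787841797), 79.20186614990234)
head [[ 0.5746 -0.0806  0.116 ]
 [ 0.5824 -0.1167  0.116 ]
 [ 0.5505 -0.1256  0.116 ]
 [ 0.5408 -0.089   0.116 ]] [ 0.5621 -0.103   0.116 ] sock [ 0.5649 -0.0986  0.116 ] [ 0.5615 -0.1017  0.116 ]
12.230142283580179 0.03688898860805385
15.631525633271764 0.03312137639306333
14.854337571269284 0.03783426430416831
13.974245604976533 0.03481139237893058
grip [ 0.4882 -0.089   0.082 ] redstop [ 0.4454 -0.0896  0.012 ] corner BL,BR [0.4249 0.002  0.012 ] [ 0.403  -0.1661  0.012 ]
```

View pics/w2.png

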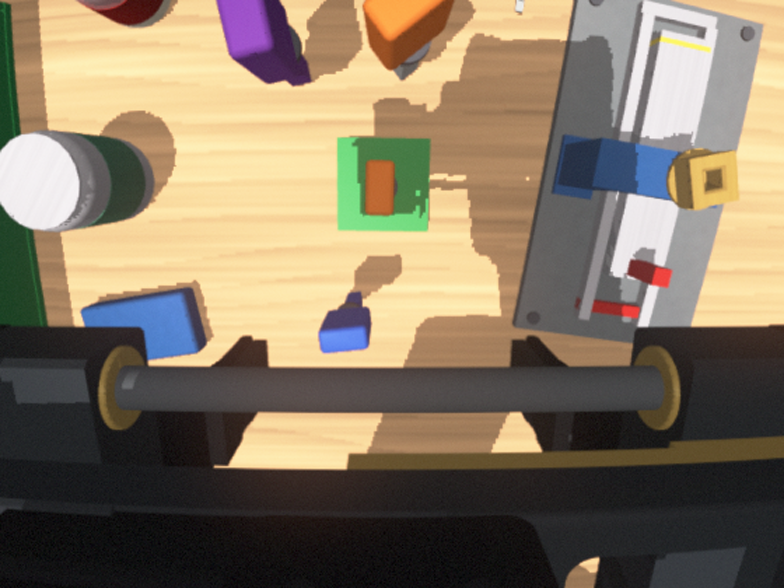

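Wrist picture: the small orange handle is at display (380,187) on the green rack, straight in yaw. The blue driver is at (345,330) and the larger orange one at (405,30), both clear of the fingers.

Run:
```python
from h import *
np.set_printoptions(precision=4,suppress=True)
c=cap("wrist")
q=np.array([atz(c,(y/1.4,x/1.4),.135) for x,y in((366,161),(394,161),(393,214.5),(366,214.5))])
print(q[:,:2],q.mean(0))
g=np.array([atz(c,(y/1.4,x/1.4),.05) for x,y in((338,138),(430,138),(430,231),(338,231))]);print("green",g[:,:2],g.mean(0))
im=c["color"];hsv=cv2.cvtColor(im,cv2.COLOR_RGB2HSV);print(hsv[133,271],hsv[170,260])
m=(hsv[...,0]<16)&(hsv[...,1]>215)&(np.arange(420)[:,None]>100)&(np.arange(420)[:,None]<170)&(abs(np.arange(560)[None]-271)<25)
ys,xs=np.nonzero(m);print(len(ys),ys.min(),ys.max(),xs.min(),xs.max())
pts=np.array([atz(c,(y,x),.135)[:2] for y,x in zip(ys,xs)],np.float32)*1000;print(cv2.minAreaRect(pts))
save(c,"w2h",(470,80,550,170),6)
```

```text
[[0.57   0.1264]
 [0.57   0.1093]
 [0.5375 0.1099]
 [0.5376 0.1268]] [0.5538 0.1181 0.135 ]
green [[0.5904 0.1518]
 [0.5902 0.0806]
 [0.5181 0.0795]
 [0.5182 0.1534]] [0.5542 0.1163 0.05  ]
[ 11 189 177] [ 22  79 253]Traceback (most recent call last):
  File "<stdin>", line 9, in <module>
    return umr_minimum(a, axis, None, out, keepdims, initial, where)
ValueError: zero-size array to reduction operation minimum which has no identity
```

Emit:
carry_out:
  plan:
    - [[0.03,0.0,0],[0,0,0],0]
    - [[0.03,0,0],[0,0,0],0]
    - [[0,0,-0.037],[0,0,0],0.2]
    - [[0,0,-0.037],[0,0,0],0.2]
    - [[0,0,-0.037],[0,0,0],0.3]
    - [[0,0,-0.037],[0,0,0],0.4]
    - [[0,0,-0.038],[0,0,0],0.5]
    - [[0,0,0],[0,0,0],0.8]
    - [[0,0,0],[0,0,0],1]
    - [[0,0,0],[0,0,0],1]
    - [[0,0,0],[0,0,0],1]
    - [[0,0,0],[0,0,0],1]
  newtons: 35

```text
clock: 4.78
tool_pos: [0.5563, 0.1147, 0.0936]
tool_rot: [1.0, 0.0, 0.003, -0.0]
ft_force: [-0.1, -0.4, 0.4]
finger_gap: 0.028
finger_force: 0.3
```

Run:
```python
from h import *
np.set_printoptions(precision=4,suppress=True)
s=telemetry.state();print(s)
```

```text
{'clock': 4.7833, 'joint_positions': array([0.0065, 0.6296, 1.6908, 0.0002, 0.8151, 1.5768]), 'joint_vel': array([ 0.0082,  0.0026,  0.0068,  0.0061, -0.0037, -0.0015]), 'joint_efforts': array([ -0.5538, -41.6626, -11.5623,  -0.117 ,  -0.0882,  -0.0029]), 'tool_pos': array([0.5563, 0.1147, 0.0936]), 'tool_rot': array([ 1.    ,  0.0002,  0.003 , -0.0001]), 'ft_force': array([-0.1242, -0.3809,  0.3934]), 'torque': array([0.1242, 0.0337, 0.0027]), 'finger_force': 0.28003781641018577, 'finger_gap': 0.02802366661495753}
```

Emit:
carry_out:
  plan:
    - [[0,0,0],[0,0,0],1]
    - [[0,0,0],[0,0,0],1]
    - [[0,0,0],[0,0,0],1]
    - [[0,0,0],[0,0,0],1]

```text
clock: 5.12
tool_pos: [0.5559, 0.1188, 0.093]
tool_rot: [1.0, -0.001, 0.003, -0.004]
ft_force: [0.2, 10.6, 4.0]
finger_gap: 0.0193
finger_force: 34.4
```

Run:
```python
from h import *
np.set_printoptions(precision=4,suppress=True)
s=telemetry.state();print(s["tool_pos"],s["finger_gap"],s["finger_force"],s["ft_force"],s["torque"],s["tool_rot"])
```

```text
[0.5559 0.1188 0.093 ] 0.019320557525928022 34.380792799711344 [ 0.1892 10.6378  4.0173] [ 2.7471 -0.0741 -0.0301] [ 1.     -0.0014  0.0028 -0.0036]
```

Emit:
carry_out:
  plan:
    - [[0,0.001,0.025],[0,0,0],1]
    - [[0,0.001,0.03],[0,0,0],1]
    - [[0,0,0.04],[0,0,0],1]
    - [[0,0,0.04],[0,0,0],1]
    - [[-0.008,-0.0315,0],[0,0,0],1]
    - [[-0.008,-0.0315,0],[0,0,0],1]
    - [[-0.008,-0.0315,0],[0,0,0],1]
    - [[-0.008,-0.0315,0],[0,0,0],1]
    - [[-0.008,-0.0315,0],[0,0,0],1]
    - [[-0.008,-0.0315,0],[0,0,0],1]
    - [[-0.008,-0.0315,0],[0,0,0],1]
    - [[0,0,0],[0,0,0],1]

```text
clock: 6.12
tool_pos: [0.4975, -0.1088, 0.2267]
tool_rot: [1.0, -0.002, 0.001, 0.002]
ft_force: [1.3, -0.6, -0.8]
finger_gap: 0.0175
finger_force: 35.0
```

```bash
cat > st.py <<'E'
from h import *
np.set_printoptions(precision=4,suppress=True)
def st():
    s=telemetry.state()
    q=R.from_quat(s["tool_rot"]).as_matrix()
    print(s["tool_pos"],"yaw",round(np.degrees(np.arctan2(q[1,0],q[0,0])),2),"zax",q[:,2],"gap",round(s["finger_gap"],4),round(s["finger_force"],1),"F",s["ft_force"],"T",s["torque"],"t",round(s["clock"],2),"j6",s["joint_positions"][5])
    return s
E
python3 - <<'E'
from st import *
st()
c=cap("wrist")
p=nets.pinpoint("socket","wrist");print([(round(d["p"],2),d["at"]) for d in p])
o=atz(c,p[0]["at"],.116);print(o)
r,cc=map(int,p[0]["at"]);print(r,cc)
l=max(0,cc-200);t=max(0,r-130)
save(c,"w3")
E
```

```text
[ 0.4975 -0.1088  0.2267] yaw -0.21 zax [ 0.0015 -0.004  -1.    ] gap 0.0175 35.0 F [ 1.2646 -0.577  -0.7907] T [ 0.0234 -0.0215 -0.0209] t 6.12 j6 1.143072895417643
[(0.57, [127.2, 267.1])]
[ 0.5632 -0.1014  0.116 ]
127 267
```

View pics/w3.png

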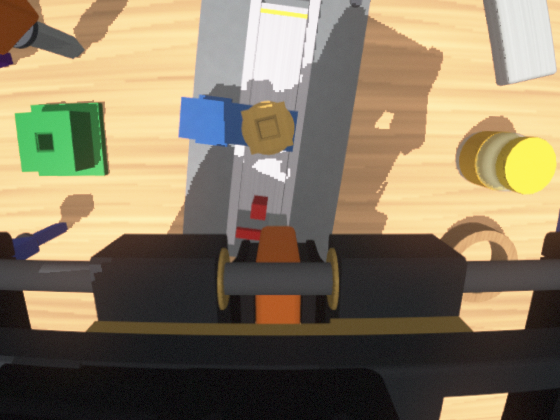

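Wrist picture: the socket is at about (267,127), turned slightly. The empty rack hole is at (45,142), and the driver hangs from the gripper.

Run:
```python
from st import *
c=cap("wrist");im=c["color"]
g=cv2.cvtColor(im,cv2.COLOR_RGB2GRAY).astype(np.float32)
g=cv2.GaussianBlur(g,(0,0),.8)
gx=cv2.Sobel(g,cv2.CV_32F,1,0);gy=cv2.Sobel(g,cv2.CV_32F,0,1)
for (r0,c0,h) in((127,267,13),(142,45,13)):
    a=gx[r0-h:r0+h+1,c0-h:c0+h+1];b=gy[r0-h:r0+h+1,c0-h:c0+h+1]
    w=np.hypot(a,b)**2; th=np.arctan2(b,a)
    print("grad yaw(img cw deg)",np.degrees(np.angle((w*np.exp(4j*th)).sum()))/4, abs((w*np.exp(4j*th)).sum())/w.sum())
save(c,"w3c",(237,97,297,157),9)
save(c,"w3r",(15,112,75,172),9)
a=cv2.imread("pics/w3c.png");b=cv2.imread("pics/w3r.png");cv2.imwrite("pics/w3cr.png",cv2.resize(np.hstack([a,b]),(800,400)))
hole=[atz(c,(y,x),.05) for x,y in((45,142),)];print("hole",hole)
```

```text
grad yaw(img cw deg) -12.958016 0.78757
grad yaw(img cw deg) -4.0564284 0.80440664
hole [array([0.553 , 0.1299, 0.05  ])]
```

View pics/w3cr.png

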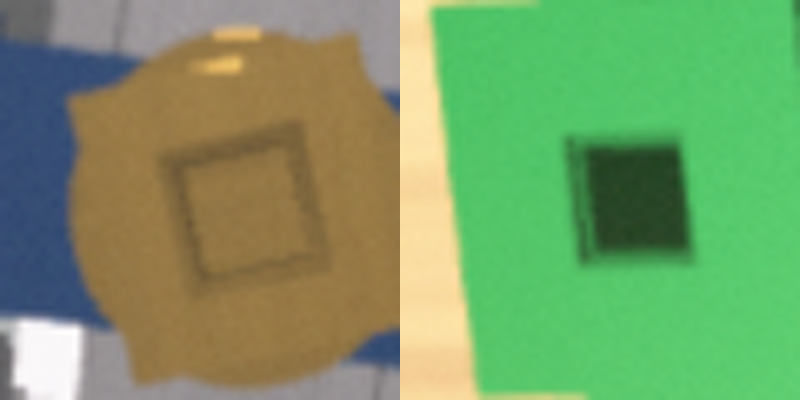

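Run:
```python
from st import *
s=st()
c=cap("wrist")
f=lambda pts,x0,y0,z:np.array([atz(c,(y0+y*60/400-.5,x0+x*60/400-.5),z) for x,y in pts])
q=f(((160,155),(300,120),(328,268),(192,298)),237,97,.116);print("sock",q.mean(0));
for a,b in((0,1),(1,2),(2,3),(3,0)): v=q[b]-q[a];print(np.degrees(np.arctan2(v[1],v[0]))%90,np.linalg.norm(v))
q=f(((168,140),(280,135),(292,262),(180,262)),15,112,.05);print("hole",q.mean(0))
a=cap("top");p=nets.pinpoint("rack_hole","top")[0]["at"];print(p,atz(a,p,.05))
save(a,"t4",(200,190,350,270),5)
```

```text
[ 0.498  -0.1035  0.2262] yaw -0.02 zax [ 0.0008  0.0002 -1.    ] gap 0.0178 35.0 F [ 0.3908  0.1563 -0.6844] T [0.0755 0.068  0.0075] t 6.27 j6 1.145456842840273
sock [ 0.5629 -0.1002  0.116 ]
13.672486564464634 0.016586453661331595
11.115883681174125 0.01708606029482854
12.268108194640334 0.016206540163717916
12.375826809309533 0.01667612464187671
hole [0.553  0.1266 0.05  ]
[235.5, 233.1] [0.5497 0.1266 0.05  ]
```

View pics/t4.png

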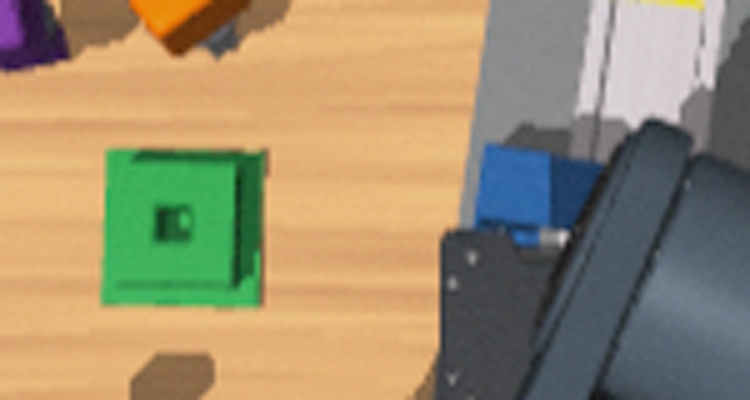

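Top crop: the rack stands empty with its hole at crop (173,223), and the gripper hides the screw. The arm was still settling in the earlier frames, so I'll re-measure the socket and hole now that it is still.

Run:
```python
from st import *
s=st()
c=cap("wrist")
old=cv2.imread("pics/w3c.png");g=cv2.cvtColor(c["color"],cv2.COLOR_RGB2BGR)
def find(name,x0,y0,pts,z):
    t=cv2.resize(cv2.imread("pics/"+name+".png"),(60,60),interpolation=cv2.INTER_AREA)
    r=cv2.matchTemplate(g,t[10:50,10:50],cv2.TM_CCOEFF_NORMED);_,v,_,l=cv2.minMaxLoc(r)
    dx,dy=l[0]-10,l[1]-10;print(name,v,"shift",dx-x0,dy-y0)
    q=np.array([atz(c,(dy+y*60/400-.5,dx+x*60/400-.5),z) for x,y in pts]);print(q.mean(0))
    return q
find("w3c",237,97,((160,155),(300,120),(328,268),(192,298)),.116)
find("w3r",15,112,((168,140),(280,135),(292,262),(180,262)),.05)
print([(d["p"],d["at"],atz(c,d["at"],.116)) for d in nets.pinpoint("socket","wrist")])
# driver in scene & wrist
b=cap("scene")
for l in("driver_tip","socket","beam_top"):print(l,[(round(d["p"],2),d["at"]) for d in nets.pinpoint(l,"scene")])
print("expected tip",proj(b,[s["tool_pos"]+[0,0,-.079],[.5629,-.1015,.116],[.5629,-.1015,.092]]))
```

```text
[ 0.4983 -0.1024  0.2258] yaw 0.15 zax [ 0.0002  0.0002 -1.    ] gap 0.0183 35.0 F [-0.169   0.8916 -1.722 ] T [ 0.0396 -0.0232 -0.0158] t 6.42 j6 1.145206267013782
w3c 0.9421178102493286 shift 3 0
[ 0.5631 -0.1012  0.116 ]
w3r 0.9968023896217346 shift 2 -1
[0.5534 0.1253 0.05  ]
[(0.83, [128.1, 275.1], array([ 0.563 , -0.1003,  0.116 ]))]
driver_tip [(0.95, [190.7, 305.3]), (0.84, [186.3, 213.9]), (0.66, [248.2, 321.5]), (0.56, [241.9, 356.0])]
socket [(0.57, [213.7, 228.5])]
beam_top [(0.68, [216.5, 226.8])]
expected tip [[184.7173 216.2131]
 [213.1673 225.7699]
 [220.388  226.3645]]
```

Emit:
carry_out:
  plan:
    - [[0.0053,0.0003,0],[0,0,0.12],1]
    - [[0.0053,0.0003,0],[0,0,0.12],1]
    - [[0.0053,0.0003,0],[0,0,0.12],1]
    - [[0.0053,0.0003,0],[0,0,0.12],1]
    - [[0.0053,0.0003,0],[0,0,0.12],1]
    - [[0.0053,0.0003,0],[0,0,0.12],1]
    - [[0.0053,0.0003,0],[0,0,0.12],1]
    - [[0.0053,0.0003,0],[0,0,0.12],1]
    - [[0.0053,0.0003,0],[0,0,0.12],1]
    - [[0.0053,0.0003,0],[0,0,0.12],1]
    - [[0.0053,0.0003,0],[0,0,0.12],1]
    - [[0.0053,0.0003,0],[0,0,0.12],1]

```text
clock: 7.72
tool_pos: [0.562, -0.0998, 0.2253]
tool_rot: [0.749, 0.662, -0.0, -0.0]
ft_force: [0.3, 1.2, -1.4]
finger_gap: 0.0176
finger_force: 35.0
```

Emit:
carry_out:
  plan:
    - [[0,0,0],[0,0,0.12],1]
    - [[0,0,0],[0,0,0.12],1]
    - [[0,0,0],[0,0,0.118],1]
    - [[0,0,-0.015],[0,0,0],1]
    - [[0,0,0],[0,0,0],1]
    - [[0,0,0],[0,0,0],1]
    - [[0,0,0],[0,0,0],1]

```text
clock: 8.3
tool_pos: [0.5619, -0.1, 0.2107]
tool_rot: [0.622, 0.783, -0.0, -0.0]
ft_force: [0.2, -0.9, -1.2]
finger_gap: 0.017
finger_force: 35.0
```

Run:
```python
from st import *
s=st()
b=cap("scene"); s2=telemetry.state(); print(s2["tool_pos"])
for l in("driver_tip","socket","beam_top"):print(l,[(round(d["p"],2),d["at"]) for d in nets.pinpoint(l,"scene")][:3])
print(proj(b,[s2["tool_pos"]+[.0006,-.0024,-.083],[.563,-.1013,.116]]))
save(b,"s5",(180,140,270,230),5)
w=cap("wrist");save(w,"w5")
a=cv2.resize(cv2.imread("pics/s5.png"),(400,400));d=cv2.imread("pics/w5.png");d=cv2.resize(d,(400,300));d=np.vstack([d,np.zeros((100,400,3),np.uint8)])
cv2.imwrite("pics/c5.png",np.hstack([a,d]))
```

```text
[ 0.5619 -0.1     0.2107] yaw 103.05 zax [-0.0002  0.0001 -1.    ] gap 0.017 35.0 F [ 0.228  -0.9194 -1.2451] T [-0.0208 -0.1154  0.0494] t 8.3 j6 -0.5997388689456837
[ 0.5621 -0.1001  0.2109]
driver_tip [(0.97, [193.9, 308.0]), (0.81, [249.5, 322.1]), (0.77, [209.4, 223.2])]
socket [(0.89, [212.6, 225.9])]
beam_top [(0.69, [220.3, 227.3])]
[[209.5627 225.0076]
 [213.1751 225.8681]]
```

View pics/c5.png

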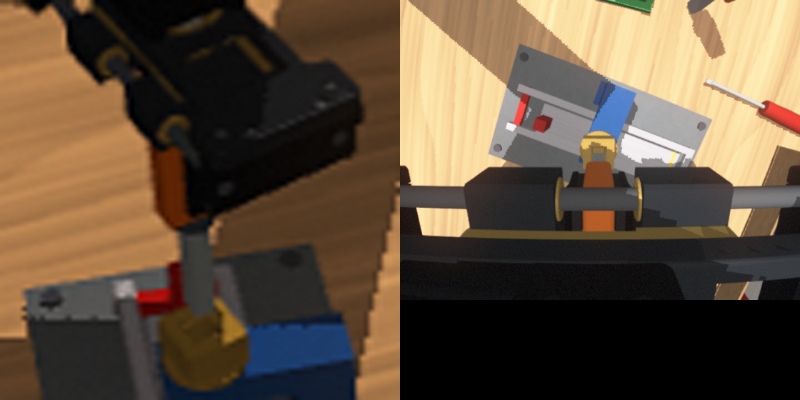

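View: the driver hangs just above the brass head, crop (205,300), and looks nearly centred. Now a gentle descent.

Emit:
carry_out:
  plan:
    - [[0.0005,0.001,-0.006],[0,0,0],1]
    - [[0,0,-0.006],[0,0,0],1]
    - [[0,0,-0.003],[0,0,0],1]
    - [[0,0,-0.002],[0,0,0],1]
    - [[0,0,0],[0,0,0],1]

```text
clock: 8.97
tool_pos: [0.5619, -0.0989, 0.1934]
tool_rot: [0.622, 0.783, -0.0, -0.001]
ft_force: [-0.6, 0.7, 2.3]
finger_gap: 0.018
finger_force: 35.0
```

```bash
python3 -c "
from st import *
st()"
```

```text
[ 0.5619 -0.0989  0.1934] yaw 103.07 zax [-0.0014  0.0006 -1.    ] gap 0.018 35.0 F [-0.6094  0.7007  2.3464] T [0.1376 0.2691 0.0186] t 8.97 j6 -0.5981032910037881
```

Emit:
carry_out:
  plan:
    - [[0,0,-0.003],[0,0,0],1]
    - [[0,0,-0.003],[0,0,0],1]
    - [[0,0,-0.003],[0,0,0],1]
    - [[0,0,0],[0,0,0],1]

```text
clock: 9.3
tool_pos: [0.5622, -0.0993, 0.1836]
tool_rot: [0.622, 0.783, -0.0, -0.0]
ft_force: [0.7, -0.8, -1.2]
finger_gap: 0.0176
finger_force: 35.0
```

```bash
python3 -c "
from st import *
st()"
```

```text
[ 0.5622 -0.0993  0.1836] yaw 103.07 zax [-0.0006 -0.0003 -1.    ] gap 0.0176 35.0 F [ 0.686  -0.8377 -1.2412] T [-0.2459 -0.1393 -0.0324] t 9.3 j6 -0.5980641212854806
```

Emit:
carry_out:
  plan:
    - [[0.0002,0,0],[0,0,-0.08],1]
    - [[0.0002,0,0],[0,0,-0.08],1]
    - [[0.0002,0,0],[0,0,-0.08],1]
    - [[0.0002,0,0],[0,0,-0.08],1]
    - [[0.0002,0,0],[0,0,-0.08],1]
    - [[0,0,0],[0,0,0],1]

```text
clock: 9.8
tool_pos: [0.5629, -0.0998, 0.1841]
tool_rot: [0.765, 0.643, -0.001, 0.0]
ft_force: [-0.9, -2.3, -1.8]
finger_gap: 0.0174
finger_force: 35.0
```

```bash
cat >> st.py <<'E'
def avg(n=8):
    L=[]
    for i in range(n):
        if i: cap("top")
        s=telemetry.state();L.append(np.r_[s["torque"][2],s["joint_efforts"][5],s["ft_force"],s["joint_positions"][5]])
    L=np.array(L);print("Tz,eff6,Fx,Fy,Fz,j6 mean",L.mean(0),"sd",L.std(0)); return L
E
python3 -c "
from st import *
st();avg(6)"
```

```text
[ 0.5629 -0.0998  0.1841] yaw 80.1 zax [-0.0013 -0.0012 -1.    ] gap 0.0174 35.0 F [-0.879  -2.2875 -1.844 ] T [-0.5968  0.0898  0.0212] t 9.8 j6 -0.1961666584291843
Tz,eff6,Fx,Fy,Fz,j6 mean [ 0.0108  0.1281 -0.9391 -2.7021 -3.1751 -0.1986] sd [0.0479 0.169  0.2017 0.2214 0.7355 0.0011]
```

```bash
python3 -c "
from st import *
L=avg(20);print(L[:,[0,1,5]].T)"
```

```text
Tz,eff6,Fx,Fy,Fz,j6 mean [ 0.0255  0.0286 -1.3153 -4.5215 -4.8848 -0.1978] sd [0.0299 0.0045 0.4961 0.7493 0.532  0.0003]
[[ 0.0798  0.0372 -0.0147 -0.0164 -0.0046 -0.0124  0.0436  0.0693  0.0001
   0.02    0.0659  0.0457  0.023   0.0375  0.0043  0.0619  0.0294  0.0049
   0.0469 -0.0104]
 [ 0.0167  0.0194  0.0219  0.0243  0.026   0.0276  0.0289  0.0299  0.0295
   0.0312  0.0316  0.0317  0.0317  0.0317  0.0317  0.0317  0.0317  0.0317
   0.0317  0.0317]
 [-0.1987 -0.1983 -0.1981 -0.198  -0.1979 -0.1978 -0.1977 -0.1976 -0.1976
  -0.1976 -0.1976 -0.1975 -0.1976 -0.1976 -0.1976 -0.1976 -0.1976 -0.1976
  -0.1976 -0.1976]]
```

Emit:
carry_out:
  plan:
    - [[0.0002,-0.001,-0.001],[0,0,-0.08],1]
    - [[0.0002,0,0],[0,0,-0.08],1]
    - [[0,0,0],[0,0,0],1]
    - [[0,0,0],[0,0,0],1]
    - [[0,0,0],[0,0,0],1]
    - [[0,0,0],[0,0,0],1]
    - [[0,0,0],[0,0,0],1]
    - [[0,0,0],[0,0,0],1]
    - [[0,0,0],[0,0,0],1]
    - [[0,0,0],[0,0,0],1]

```text
clock: 11.83
tool_pos: [0.5634, -0.0999, 0.1836]
tool_rot: [0.814, 0.581, -0.0, -0.0]
ft_force: [-4.9, -2.2, 3.2]
finger_gap: 0.0179
finger_force: 35.0
```

```bash
python3 -c "
from st import *
st();avg(5)"
```

```text
[ 0.5634 -0.0999  0.1836] yaw 70.99 zax [-0.0008  0.0004 -1.    ] gap 0.0179 35.0 F [-4.9105 -2.2399  3.1564] T [-0.6386  1.08   -0.0199] t 11.83 j6 -0.03907142971195686
Tz,eff6,Fx,Fy,Fz,j6 mean [ 0.0212  0.0379 -4.3941 -2.4125  3.3216 -0.039 ] sd [0.0288 0.0009 0.3679 0.6268 0.3313 0.    ]
```

Emit:
carry_out:
  plan:
    - [[0.0002,0,0],[0,0,-0.08],1]
    - [[0.0002,0,0],[0,0,-0.08],1]
    - [[0,0,0],[0,0,0],1]
    - [[0,0,0],[0,0,0],1]
    - [[0,0,0],[0,0,0],1]
    - [[0,0,0],[0,0,0],1]
    - [[0,0,0],[0,0,0],1]
    - [[0,0,0],[0,0,0],1]
    - [[0,0,0],[0,0,0],1]
    - [[0,0,0],[0,0,0],1]

```text
clock: 12.87
tool_pos: [0.5636, -0.1, 0.1833]
tool_rot: [0.858, 0.514, -0.0, -0.0]
ft_force: [-4.4, -2.8, 2.6]
finger_gap: 0.0176
finger_force: 35.0
```

```bash
python3 -c "
from st import *
st();avg(5)"
```

```text
[ 0.5636 -0.1     0.1833] yaw 61.82 zax [-0.0012  0.0003 -1.    ] gap 0.0176 35.0 F [-4.3523 -2.848   2.6422] T [-0.6896  1.0751  0.0831] t 12.87 j6 0.12130617760196352
Tz,eff6,Fx,Fy,Fz,j6 mean [ 0.076   0.0319 -4.1176 -2.2861  2.7946  0.1213] sd [0.0251 0.     0.2636 0.4312 0.3183 0.    ]
```

Emit:
carry_out:
  plan:
    - [[-0.001,-0.0007,0.0005],[0,0,0],1]
    - [[0,0,0],[0,0,0],1]
    - [[0,0,0],[0,0,0],1]

```text
clock: 13.32
tool_pos: [0.5633, -0.1002, 0.1835]
tool_rot: [0.858, 0.513, 0.0, -0.0]
ft_force: [-1.8, -1.4, -2.3]
finger_gap: 0.0175
finger_force: 35.0
```

```bash
python3 -c "
from st import *
st();L=avg(15);print(L[:,:2].T)"
```

```text
[ 0.5633 -0.1002  0.1835] yaw 61.79 zax [ 0.0003  0.0013 -1.    ] gap 0.0175 35.0 F [-1.778  -1.4322 -2.3488] T [-0.1566  0.3659  0.0335] t 13.32 j6 0.11955078202187645
Tz,eff6,Fx,Fy,Fz,j6 mean [ 0.0292  0.0294 -0.7586  0.4676 -4.2453  0.1196] sd [0.0266 0.001  0.6195 1.116  0.9271 0.    ]
[[ 0.0335  0.0278  0.0332 -0.0219  0.0047  0.0529  0.0067  0.0446 -0.0076
   0.0487  0.037   0.0418  0.0237  0.0204  0.0923]
 [ 0.0295  0.0304  0.0306  0.0311  0.0308  0.0304  0.03    0.0296  0.029
   0.0287  0.0285  0.0283  0.0282  0.0281  0.0281]]
```

Emit:
carry_out:
  plan:
    - [[0.0,-0.0001,-0.0005],[0,0,-0.07],1]
    - [[0.0,-0.0001,0],[0,0,-0.07],1]
    - [[0,0,0],[0,0,0],1]
    - [[0,0,0],[0,0,0],1]
    - [[0,0,0],[0,0,0],1]
    - [[0,0,0],[0,0,0],1]
    - [[0,0,0],[0,0,0],1]
    - [[0,0,0],[0,0,0],1]
    - [[0,0,0],[0,0,0],1]
    - [[0,0,0],[0,0,0],1]

```text
clock: 14.85
tool_pos: [0.5633, -0.1007, 0.1838]
tool_rot: [0.892, 0.452, 0.0, -0.0]
ft_force: [-0.5, 4.2, 1.0]
finger_gap: 0.0179
finger_force: 35.0
```

```bash
python3 -c "
from st import *
st();avg(8)"
```

```text
[ 0.5633 -0.1007  0.1838] yaw 53.79 zax [ 0.0005  0.0005 -1.    ] gap 0.0179 35.0 F [-0.4648  4.2277  0.9976] T [ 0.9746  0.172  -0.0138] t 14.85 j6 0.25909756507694537
Tz,eff6,Fx,Fy,Fz,j6 mean [ 0.0358  0.0255 -0.8058  4.1844  1.8815  0.2592] sd [0.0335 0.0021 0.3239 0.5973 0.5187 0.    ]
```

Emit:
carry_out:
  plan:
    - [[0.0,-0.0001,0],[0,0,-0.07],1]
    - [[0.0,-0.0001,0],[0,0,-0.07],1]
    - [[0,0,0],[0,0,0],1]
    - [[0,0,0],[0,0,0],1]
    - [[0,0,0],[0,0,0],1]
    - [[0,0,0],[0,0,0],1]
    - [[0,0,0],[0,0,0],1]
    - [[0,0,0],[0,0,0],1]
    - [[0,0,0],[0,0,0],1]
    - [[0,0,0],[0,0,0],1]

```text
clock: 16.03
tool_pos: [0.5634, -0.1009, 0.1837]
tool_rot: [0.921, 0.389, 0.0, -0.0]
ft_force: [-0.1, 4.5, 2.7]
finger_gap: 0.0175
finger_force: 35.0
```

```bash
python3 -c "
from st import *
st();avg(8)"
```

```text
[ 0.5634 -0.1009  0.1837] yaw 45.85 zax [ 0.0006  0.0005 -1.    ] gap 0.0175 35.0 F [-0.0884  4.5218  2.6773] T [1.1945 0.0405 0.0206] t 16.03 j6 0.3974071555415987
Tz,eff6,Fx,Fy,Fz,j6 mean [ 0.027   0.0276 -0.3945  4.9857  2.5975  0.3974] sd [0.0221 0.     0.4324 0.4262 0.6191 0.    ]
```

Emit:
carry_out:
  plan:
    - [[0.0,0.0008,0],[0,0,-0.07],1]
    - [[0.0,0,0],[0,0,-0.07],1]
    - [[0,0,0],[0,0,0],1]
    - [[0,0,0],[0,0,0],1]
    - [[0,0,0],[0,0,0],1]
    - [[0,0,0],[0,0,0],1]
    - [[0,0,0],[0,0,0],1]
    - [[0,0,0],[0,0,0],1]
    - [[0,0,0],[0,0,0],1]
    - [[0,0,0],[0,0,0],1]

```text
clock: 17.22
tool_pos: [0.5635, -0.1007, 0.1837]
tool_rot: [0.946, 0.324, 0.0, 0.0]
ft_force: [-0.5, 2.3, 2.2]
finger_gap: 0.0176
finger_force: 35.0
```

```bash
python3 -c "
from st import *
st();avg(7)"
```

```text
[ 0.5635 -0.1007  0.1837] yaw 37.76 zax [ 0.0009 -0.0007 -1.    ] gap 0.0176 35.0 F [-0.514   2.2532  2.2231] T [ 0.5391 -0.091   0.0927] t 17.22 j6 0.5400328009849776
Tz,eff6,Fx,Fy,Fz,j6 mean [0.0585 0.0595 0.2176 2.0859 2.5517 0.5401] sd [0.0272 0.0009 0.5065 0.3565 0.3568 0.0001]
```

Emit:
carry_out:
  plan:
    - [[0.0,0,0],[0,0,-0.07],1]
    - [[0.0,0,0],[0,0,-0.07],1]
    - [[0,0,0],[0,0,0],1]
    - [[0,0,0],[0,0,0],1]
    - [[0,0,0],[0,0,0],1]
    - [[0,0,0],[0,0,0],1]
    - [[0,0,0],[0,0,0],1]
    - [[0,0,0],[0,0,0],1]
    - [[0,0,0],[0,0,0],1]
    - [[0,0,0],[0,0,0],1]

```text
clock: 18.35
tool_pos: [0.5635, -0.1007, 0.1837]
tool_rot: [0.967, 0.257, 0.0, 0.0]
ft_force: [1.9, 0.5, 3.6]
finger_gap: 0.0174
finger_force: 35.0
```

```bash
python3 -c "
from st import *
st();avg(7)"
```

```text
[ 0.5635 -0.1007  0.1837] yaw 29.74 zax [ 0.0009 -0.0007 -1.    ] gap 0.0174 35.0 F [1.8616 0.5028 3.629 ] T [ 0.0458 -0.3783  0.1005] t 18.35 j6 0.6800693665225035
Tz,eff6,Fx,Fy,Fz,j6 mean [ 0.0765  0.0824  1.7091 -0.2604  2.9164  0.6802] sd [0.0217 0.0008 0.4167 0.3843 0.6475 0.    ]
```

Torque rose over the last two steps (0.027 → 0.060 → 0.082), so touch came about 0.25–0.3 rad ago. I'll unload the driver within its backlash, lift it out and take it back to the rack.

Emit:
carry_out:
  plan:
    - [[0,0,0],[0,0,0.06],1]
    - [[0,0,0],[0,0,0.04],1]
    - [[0,0,0],[0,0,0],1]
    - [[0,0,0.01],[0,0,0],1]
    - [[0,0,0.015],[0,0,0],1]
    - [[0,0,0.025],[0,0,0],1]
    - [[0,0,0],[0,0,0],1]

```text
clock: 19.23
tool_pos: [0.5642, -0.1007, 0.2373]
tool_rot: [0.953, 0.304, 0.002, 0.001]
ft_force: [1.0, 0.1, -0.3]
finger_gap: 0.018
finger_force: 35.0
```

```bash
python3 -c "
from st import *
st()
c=cap('wrist')
for n in('socket','grip','rack_hole'):
  z=dict(socket=.116,grip=.082,rack_hole=.05)[n]
  print(n,[(round(d['p'],2),d['at'],atz(c,d['at'],z)) for d in nets.pinpoint(n,'wrist')][:2])
cv2.imwrite('pics/w6.png',c['color'][:,:,::-1]);st()"
```

```text
[ 0.5642 -0.1007  0.2373] yaw 35.41 zax [ 0.0039 -0.0015 -1.    ] gap 0.018 35.0 F [ 1.039   0.1374 -0.2758] T [-0.0189 -0.114  -0.0124] t 19.23 j6 0.5813057057461127
socket [(0.91, [208.1, 278.0], array([ 0.5639, -0.1021,  0.116 ]))]
grip [(0.97, [251.7, 222.3], array([ 0.4903, -0.0877,  0.082 ]))]
rack_hole [(0.57, [72.0, 84.8], array([0.5537, 0.1247, 0.05  ]))]
[ 0.5615 -0.0998  0.2324] yaw 35.43 zax [-0.0036  0.0014 -1.    ] gap 0.0179 35.0 F [-0.086   0.1134 -0.9244] T [-0.0199 -0.0038 -0.0243] t 19.43 j6 0.5806565754545999
```

Emit:
carry_out:
  plan:
    - [[-0.001,0.032,0],[0,0,-0.088],1]
    - [[-0.001,0.032,0],[0,0,-0.088],1]
    - [[-0.001,0.032,0],[0,0,-0.088],1]
    - [[-0.001,0.032,0],[0,0,-0.088],1]
    - [[-0.001,0.032,0],[0,0,-0.088],1]
    - [[-0.001,0.032,0],[0,0,-0.088],1]
    - [[-0.001,0.032,0],[0,0,-0.088],1]
    - [[0,0,-0.02],[0,0,0],1]
    - [[0,0,-0.02],[0,0,0],1]
    - [[0,0,-0.01],[0,0,0],1]
    - [[0,0,0],[0,0,0],1]
    - [[0,0,0],[0,0,0],1]

```text
clock: 20.43
tool_pos: [0.5552, 0.1233, 0.1824]
tool_rot: [1.0, 0.001, -0.002, 0.0]
ft_force: [0.8, 0.6, -2.5]
finger_gap: 0.0176
finger_force: 35.0
```

Emit:
carry_out:
  plan:
    - [[0,0,0],[0,0,0],1]
    - [[0,0,0],[0,0,0],1]
    - [[0,0,0],[0,0,0],1]

```text
clock: 20.68
tool_pos: [0.5569, 0.1232, 0.1846]
tool_rot: [1.0, 0.001, 0.001, -0.0]
ft_force: [-0.7, -0.1, -2.0]
finger_gap: 0.018
finger_force: 35.0
```

```bash
python3 -c "
from st import *
s=st()
c=cap('scene')
for n in('driver_tip','rack_hole'):
  print(n,[(round(d['p'],2),d['at']) for d in nets.pinpoint(n,'scene')][:4])
print(proj(c,[s['tool_pos']+[-.0018,0,-.083],[.5535,.125,.05]]))"
```

```text
[0.5569 0.1232 0.1846] yaw 0.12 zax [ 0.0021  0.0001 -1.    ] gap 0.018 35.0 F [-0.6871 -0.0578 -2.0358] T [ 0.0326  0.0775 -0.0282] t 20.68 j6 1.5906561977091815
driver_tip [(0.71, [247.7, 322.3]), (0.7, [242.1, 353.2]), (0.59, [189.1, 307.0]), (0.52, [192.1, 316.1])]
rack_hole [(0.77, [204.1, 313.1]), (0.72, [243.2, 228.5])]
[[191.0948 315.45  ]
 [205.5265 314.4972]]
```

Emit:
carry_out:
  plan:
    - [[-0.0008,0.0008,-0.025],[0,0,0],1]
    - [[0,0,-0.018],[0,0,0],1]
    - [[0,0,-0.008],[0,0,0],1]
    - [[0,0,-0.006],[0,0,0],1]
    - [[0,0,-0.004],[0,0,0],1]
    - [[0,0,0],[0,0,0],1]

```text
clock: 21.33
tool_pos: [0.5554, 0.1244, 0.1223]
tool_rot: [1.0, 0.001, -0.0, -0.0]
ft_force: [0.3, 0.6, -1.8]
finger_gap: 0.018
finger_force: 35.0
```

```bash
python3 -c "
from st import *
st()"
```

```text
[0.5554 0.1244 0.1223] yaw 0.16 zax [-0.0003  0.     -1.    ] gap 0.018 35.0 F [ 0.2789  0.6382 -1.8441] T [-0.0106 -0.0126  0.0297] t 21.33 j6 1.5920644166487479
```

Emit:
carry_out:
  plan:
    - [[0,0,-0.01],[0,0,0],1]
    - [[0,0,-0.01],[0,0,0],1]
    - [[0,0,-0.005],[0,0,0],1]
    - [[0,0,-0.003],[0,0,0],1]
    - [[0,0,0],[0,0,0],1]
    - [[0,0,0],[0,0,0],1]

```text
clock: 21.83
tool_pos: [0.5555, 0.1244, 0.0944]
tool_rot: [1.0, 0.001, 0.0, 0.0]
ft_force: [-0.5, -0.8, -0.7]
finger_gap: 0.0179
finger_force: 35.0
```

```bash
python3 -c "
from st import *
st()"
```

```text
[0.5555 0.1244 0.0944] yaw 0.16 zax [ 0.0001 -0.     -1.    ] gap 0.0179 35.0 F [-0.5428 -0.7501 -0.6991] T [ 0.0484  0.019  -0.017 ] t 21.83 j6 1.592105809363715
```

Emit:
carry_out:
  plan:
    - [[0,0,-0.001],[0,0,0],0.6]
    - [[0,0,0],[0,0,0],0.4]
    - [[0,0,0],[0,0,0],0.4]
    - [[0,0,0],[0,0,0],0.4]
    - [[0,0,0.01],[0,0,0],0.4]
    - [[0,0,0.035],[0,0,0],0.4]
    - [[0,0,0.04],[0,0,0],0.4]
    - [[-0.003,-0.03,0.02],[0,0,-0.03],0.4]
    - [[-0.01,-0.035,0],[0,0,-0.03],0.4]
    - [[-0.01,-0.035,0],[0,0,-0.03],0.4]
    - [[-0.015,-0.035,0],[0,0,-0.03],0.4]
    - [[-0.015,-0.035,0],[0,0,-0.014],0.4]

```text
clock: 22.83
tool_pos: [0.5021, -0.047, 0.1999]
tool_rot: [0.998, -0.066, 0.001, 0.0]
ft_force: [-0.6, -0.1, -1.0]
finger_gap: 0.052
finger_force: 0.0
```

Emit:
carry_out:
  plan:
    - [[-0.015,-0.02,0],[0,0,0],0.4]
    - [[-0.015,-0.01,0],[0,0,0],0.4]
    - [[-0.015,-0.01,0],[0,0,0],0.4]
    - [[0,0,0],[0,0,0],0.4]
    - [[0,0,0],[0,0,0],0.4]
    - [[0,0,0],[0,0,0],0.4]
    - [[0,0,0],[0,0,0],0.4]

```text
clock: 23.42
tool_pos: [0.4584, -0.0853, 0.199]
tool_rot: [0.998, -0.065, 0.001, 0.0]
ft_force: [0.1, -0.5, -0.1]
finger_gap: 0.0518
finger_force: 0.0
```

Run:
```python
from st import *
st()
for cam in("wrist","top","scene"):
    c=cap(cam)
    for n,z in(("grip",.082),("red_stop",.012),("rack_hole",.05),("socket",.116)):
        print(cam,n,[(round(d['p'],2),np.round(d['at'],1),atz(c,d['at'],z)) for d in nets.pinpoint(n,cam)][:1])
    if cam=="wrist":
        hsv=cv2.cvtColor(c["color"],cv2.COLOR_RGB2HSV);m=((hsv[...,0]<6)|(hsv[...,0]>174))&(hsv[...,1]>170)
        n,lab,s_,ce=cv2.connectedComponentsWithStats(m.astype(np.uint8))
        for i in range(1,n):
            if s_[i,4]>40:print("red",s_[i],ce[i],atz(c,ce[i][::-1],.08),atz(c,ce[i][::-1],.02))
    save(c,"g_"+cam)
a=cv2.imread("pics/g_wrist.png")[:, :];b=cv2.imread("pics/g_scene.png")[120:240,190:350]
b=cv2.resize(b,(400,300));a=cv2.resize(a,(400,300));cv2.imwrite("pics/g.png",np.hstack([a,b]))
```

```text
[ 0.4584 -0.0853  0.199 ] yaw -7.47 zax [ 0.0016 -0.0004 -1.    ] gap 0.0518 0.0 F [ 0.0742 -0.5489 -0.1305] T [0.0695 0.026  0.0033] t 23.42 j6 1.2763924505168935
wrist grip [(0.73, array([169.5, 279.4]), array([ 0.49  , -0.0909,  0.082 ]))]
wrist red_stop [(0.84, array([199.9, 283. ]), array([ 0.4501, -0.0898,  0.012 ]))]
wrist rack_hole [(0.87, array([128.9,  38.2]), array([0.5542, 0.125 , 0.05  ]))]
wrist socket [(0.79, array([ 66.3, 276.6]), array([ 0.5636, -0.0984,  0.116 ]))]
red [273 161  16  19 263] [280.6578 171.0076] [ 0.4884 -0.0917  0.08  ] [ 0.4811 -0.0913  0.02  ]
red [258 201  45  10 424] [279.2948 205.6769] [ 0.4598 -0.0869  0.08  ] [ 0.4463 -0.0854  0.02  ]
top grip []
top red_stop []
top rack_hole [(0.65, array([234. , 233.9]), array([0.5535, 0.1247, 0.05  ]))]
top socket [(0.76, array([234. , 329.3]), array([ 0.5517, -0.1049,  0.116 ]))]
scene grip [(0.89, array([199.9, 220. ]), array([ 0.4852, -0.0936,  0.082 ]))]
scene red_stop [(0.22, array([246.9, 224.6]), array([ 0.5713, -0.1133,  0.012 ]))]
scene rack_hole [(0.6, array([207.3, 313.8]), array([0.5584, 0.121 , 0.05  ]))]
scene socket [(0.55, array([211.4, 225.7]), array([ 0.5576, -0.1   ,  0.116 ]))]
```

View pics/g.png

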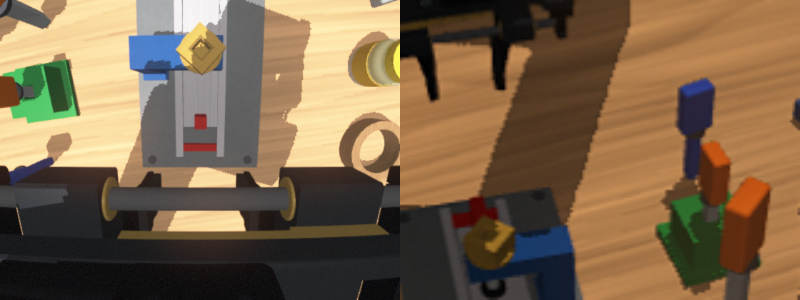

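View: the driver stands in the green rack (right half, (712,175)) and the head has turned. The red grip is at (201,121) with open bed left before the red stop. I'll go down onto the grip.

Emit:
carry_out:
  plan:
    - [[0.0306,-0.006,-0.02],[0,0,0],0.4]
    - [[0,0,-0.036],[0,0,0],0.4]
    - [[0,0,-0.036],[0,0,0],0.4]
    - [[0,0,-0.036],[0,0,0],0.4]
    - [[0,0,-0.016],[0,0,0],0.4]
    - [[0,0,0],[0,0,0],0.4]
    - [[0,0,0],[0,0,0],0.5]
    - [[0,0,0],[0,0,0],1]
    - [[0,0,0],[0,0,0],1]
    - [[0,0,0],[0,0,0],1]
    - [[0,0,0],[0,0,0],1]
    - [[0,0,0],[0,0,0],1]
  newtons: 25

```text
clock: 25.17
tool_pos: [0.4884, -0.0918, 0.0555]
tool_rot: [0.998, -0.066, 0.001, 0.0]
ft_force: [0.2, -0.4, 0.2]
finger_gap: 0.02
finger_force: 0.0
```

Emit:
carry_out:
  plan:
    - [[0,0,0],[0,0,0],1]
    - [[0,0,0],[0,0,0],1]
    - [[0,0,0],[0,0,0],1]
    - [[0,0,0],[0,0,0],1]

```text
clock: 25.5
tool_pos: [0.4882, -0.0917, 0.0552]
tool_rot: [0.998, -0.066, 0.0, 0.0]
ft_force: [-0.8, 0.6, 5.5]
finger_gap: 0.014
finger_force: 25.0
```

```bash
python3 -c "
from st import *
st();avg(5)"
```

```text
[ 0.4882 -0.0917  0.0552] yaw -7.52 zax [ 0.0009 -0.0003 -1.    ] gap 0.014 25.0 F [-0.8358  0.5778  5.543 ] T [0.1065 0.0578 0.0213] t 25.5 j6 1.2909862810884787
Tz,eff6,Fx,Fy,Fz,j6 mean [ 0.015  -0.0111 -0.5055  0.5792  5.5822  1.291 ] sd [0.0215 0.     0.4406 0.4475 0.0345 0.    ]
```

Emit:
carry_out:
  plan:
    - [[0,0,0.001],[0,0,0],1]
    - [[0,0,0.0],[0,0,0],1]
    - [[-0.002,0.0003,0],[0,0,0],1]
    - [[-0.002,0.0003,0],[0,0,0],1]
    - [[-0.002,0.0003,0],[0,0,0],1]
    - [[-0.002,0.0003,0],[0,0,0],1]

```text
clock: 26.2
tool_pos: [0.4823, -0.0913, 0.0553]
tool_rot: [0.998, -0.066, 0.002, 0.001]
ft_force: [5.5, -0.5, -6.5]
finger_gap: 0.0137
finger_force: 25.0
```

```bash
python3 -c "
from st import *
st()"
```

```text
[ 0.4823 -0.0913  0.0553] yaw -7.53 zax [ 0.0048 -0.0018 -1.    ] gap 0.0137 25.0 F [ 5.5244 -0.5388 -6.4971] T [ 0.0104 -0.8165  0.0126] t 26.2 j6 1.2863609119448793
```

Emit:
carry_out:
  plan:
    - [[-0.002,0.0003,0],[0,0,0],1]
    - [[-0.002,0.0003,0],[0,0,0],1]

```text
clock: 26.37
tool_pos: [0.4784, -0.0908, 0.0553]
tool_rot: [0.998, -0.066, 0.003, 0.001]
ft_force: [6.3, 0.1, -7.5]
finger_gap: 0.0139
finger_force: 25.0
```

```bash
python3 -c "
from st import *
st()"
```

```text
[ 0.4784 -0.0908  0.0553] yaw -7.54 zax [ 0.005  -0.0019 -1.    ] gap 0.0139 25.0 F [ 6.3251  0.1228 -7.4505] T [-0.0438 -0.7944 -0.0168] t 26.37 j6 1.2841482036548957
```

Emit:
carry_out:
  plan:
    - [[-0.002,0.0003,0],[0,0,0],1]
    - [[-0.002,0.0003,0],[0,0,0],1]

```text
clock: 26.53
tool_pos: [0.4745, -0.0903, 0.0554]
tool_rot: [0.998, -0.066, 0.003, 0.001]
ft_force: [6.0, -0.5, -8.0]
finger_gap: 0.014
finger_force: 25.0
```

```bash
python3 -c "
from st import *
st()"
```

```text
[ 0.4745 -0.0903  0.0554] yaw -7.54 zax [ 0.0053 -0.002  -1.    ] gap 0.014 25.0 F [ 5.9671 -0.4941 -7.9514] T [-0.0227 -0.8657 -0.0253] t 26.53 j6 1.2818678996901212
```

Drag is about 6 N, so the setting is right. Continue to the red stop, taking off the upward pull.

Emit:
carry_out:
  plan:
    - [[-0.002,0.0003,-0.0008],[0,0,0],1]
    - [[-0.002,0.0003,0],[0,0,0],1]
    - [[-0.002,0.0003,0],[0,0,0],1]

```text
clock: 26.78
tool_pos: [0.4701, -0.09, 0.0552]
tool_rot: [0.998, -0.066, 0.004, 0.001]
ft_force: [7.4, -0.5, -4.6]
finger_gap: 0.0137
finger_force: 25.0
```

Emit:
carry_out:
  plan:
    - [[-0.002,0.0003,0],[0,0,0],1]

```text
clock: 26.87
tool_pos: [0.4681, -0.0897, 0.0552]
tool_rot: [0.998, -0.066, 0.004, 0.001]
ft_force: [7.8, -0.7, -4.6]
finger_gap: 0.014
finger_force: 25.0
```

Emit:
carry_out:
  plan:
    - [[-0.002,0.0003,0],[0,0,0],1]

```text
clock: 26.95
tool_pos: [0.4661, -0.0895, 0.0552]
tool_rot: [0.998, -0.066, 0.004, 0.001]
ft_force: [6.8, -0.8, -3.0]
finger_gap: 0.0142
finger_force: 25.0
```

Emit:
carry_out:
  plan:
    - [[-0.0015,0.0002,0],[0,0,0],1]

```text
clock: 27.03
tool_pos: [0.4645, -0.0892, 0.0552]
tool_rot: [0.998, -0.066, 0.004, 0.001]
ft_force: [6.4, -1.5, -4.8]
finger_gap: 0.0138
finger_force: 25.0
```

```bash
python3 -c "
from st import *
st()"
```

```text
[ 0.4645 -0.0892  0.0552] yaw -7.56 zax [ 0.0085 -0.0034 -1.    ] gap 0.0138 25.0 F [ 6.3539 -1.4787 -4.8277] T [ 0.0199 -0.9309 -0.0209] t 27.03 j6 1.2750679112238907
```

Emit:
carry_out:
  plan:
    - [[-0.001,0.00013,0],[0,0,0],1]
    - [[-0.001,0.00013,0],[0,0,0],1]

```text
clock: 27.2
tool_pos: [0.4626, -0.089, 0.0552]
tool_rot: [0.998, -0.066, 0.004, 0.001]
ft_force: [6.8, -0.4, -4.8]
finger_gap: 0.0136
finger_force: 25.0
```

Emit:
carry_out:
  plan:
    - [[-0.001,0.00013,0],[0,0,0],1]
    - [[-0.001,0.00013,0],[0,0,0],1]

```text
clock: 27.37
tool_pos: [0.461, -0.0889, 0.0552]
tool_rot: [0.998, -0.066, 0.005, 0.002]
ft_force: [10.0, -0.2, -5.4]
finger_gap: 0.014
finger_force: 25.0
```

Emit:
carry_out:
  plan:
    - [[-0.001,0.00013,0],[0,0,0],1]

```text
clock: 27.45
tool_pos: [0.461, -0.0889, 0.0552]
tool_rot: [0.998, -0.066, 0.006, 0.002]
ft_force: [11.2, 2.3, -8.7]
finger_gap: 0.0136
finger_force: 25.0
```

Emit:
carry_out:
  plan:
    - [[-0.001,0.00013,0],[0,0,0],1]

```text
clock: 27.53
tool_pos: [0.4609, -0.0889, 0.0553]
tool_rot: [0.998, -0.067, 0.007, 0.002]
ft_force: [14.2, 2.2, -9.7]
finger_gap: 0.0132
finger_force: 25.0
```

```bash
python3 -c "
from st import *
st()"
```

```text
[ 0.4609 -0.0889  0.0553] yaw -7.63 zax [ 0.0135 -0.0045 -0.9999] gap 0.0132 25.0 F [14.1807  2.2082 -9.6532] T [ 0.5574 -2.0202  0.0209] t 27.53 j6 1.2710486723391412
```

Emit:
carry_out:
  plan:
    - [[0.001,0,-0.0005],[0,0,0],1]
    - [[0.001,0,0],[0,0,0],1]
    - [[0,0,0],[0,0,0],1]
    - [[0,0,0],[0,0,0],1]
  newtons: 15

```text
clock: 27.87
tool_pos: [0.4609, -0.0888, 0.0552]
tool_rot: [0.998, -0.066, 0.005, 0.002]
ft_force: [6.2, -1.7, 1.0]
finger_gap: 0.0135
finger_force: 15.0
```

Emit:
carry_out:
  plan:
    - [[0,0,0],[0,0,0],0.6]
    - [[0,0,0],[0,0,0],0.5]
    - [[0,0,0],[0,0,0],0.5]
    - [[0,0,0],[0,0,0],0.5]
    - [[0,0,0.01],[0,0,0],0.5]
    - [[0,0,0.03],[0,0,0],0.5]
    - [[0,0,0.04],[0,0,0],0.5]
    - [[-0.03,-0.02,0.02],[0,0,0],0.5]
    - [[0,-0.04,0],[0,0,0],0.5]
    - [[0,-0.04,0],[0,0,0],0.5]
    - [[0,-0.04,0],[0,0,0],0.5]
    - [[0,-0.04,0],[0,0,0],0.5]

```text
clock: 28.87
tool_pos: [0.4255, -0.2678, 0.1545]
tool_rot: [0.998, -0.065, -0.0, -0.0]
ft_force: [0.6, -0.4, -1.1]
finger_gap: 0.0434
finger_force: 0.0
```

Emit:
carry_out:
  plan:
    - [[0,-0.04,0.02],[0,0,0],0.5]
    - [[0,0,0],[0,0,0],0.5]
    - [[0,0,0],[0,0,0],0.5]
    - [[0,0,0],[0,0,0],0.5]
    - [[0,0,0],[0,0,0],0.5]

```text
clock: 29.28
tool_pos: [0.4254, -0.3018, 0.1721]
tool_rot: [0.998, -0.065, -0.001, -0.001]
ft_force: [-0.7, -0.4, -0.3]
finger_gap: 0.0433
finger_force: 0.0
```

Run:
```python
from st import *
st()
a=cap("top");
for n,z in(("grip",.082),("red_stop",.012)):
    print(n,[(round(d['p'],2),np.round(d['at'],1),atz(a,d['at'],z)) for d in nets.pinpoint(n,"top")][:1])
b=cap("scene");save(a,"f_top",(200,180,360,300),5)
d=cv2.resize(b["color"][120:240,190:350,::-1],(400,300));e=cv2.resize(cv2.imread("pics/f_top.png"),(400,300),interpolation=cv2.INTER_AREA)
cv2.imwrite("pics/f.png",cv2.resize(a["color"][215:295,290:350,::-1],None,fx=7,fy=7,interpolation=cv2.INTER_CUBIC))
hsv=cv2.cvtColor(a["color"],cv2.COLOR_RGB2HSV);m=((hsv[...,0]<6)|(hsv[...,0]>174))&(hsv[...,1]>150);m[:215]=0;m[295:]=0;m[:,:290]=0;m[:,350:]=0
n,lab,s_,ce=cv2.connectedComponentsWithStats(m.astype(np.uint8))
for i in range(1,n):print(s_[i],ce[i],atz(a,ce[i][::-1],.08))
print("expected px: grip at stop, block edge/red face", proj(a,[[.4605,-.0877,.082],[.4508,-.0864,.04],[.4508,-.0864,.022]]))
```

```text
[ 0.4254 -0.3018  0.1721] yaw -7.46 zax [-0.0023  0.0028 -1.    ] gap 0.0433 0.0 F [-0.7275 -0.3598 -0.2518] T [0.0835 0.0197 0.006 ] t 29.28 j6 0.869314045840376
grip [(0.64, array([271.7, 321.5]), array([ 0.4641, -0.0892,  0.082 ]))]
red_stop [(0.66, array([279.2, 317.6]), array([ 0.4442, -0.0841,  0.012 ]))]
[318 271   7   6  30] [321.3    273.4333] [ 0.46   -0.0889  0.08  ]
[310 277  18   5  54] [318.5    279.0556] [ 0.4467 -0.0823  0.08  ]
expected px: grip at stop, block edge/red face [[273.2198 320.8619]
 [276.8537 319.212 ]
 [276.657  318.7678]]
```

```bash
python3 -c "
from workcell import hand_in
print(hand_in())"
```

```text
the job is handed in; nothing more can be done
None
```

I finished the job and handed it in at about 29 s. The foot is set (the block dragged at about 6–7 N), the block sits at the red end stop under the foot, and the driver is back in the green rack.

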